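# Let the meter case's lid down softly

## Task

Close the open meter case without grasping anything: with your fingers, tip its lid over from behind until it starts to fall forward, catch it on the outside of the fingers while it is still well open, let it down gently until it is fully shut without a bump, and then take the fingers away. Do not pinch the lid, do not shove or lift the case, and leave everything else on the bench alone.

Things in the scene. Friction and masses are not known exactly. Their poses are not given: they have to be found in the camera images.
- case: Grey hard case of a bench meter, loose on the table, 2 kg: 140 mm deep (its x), 200 mm wide (its y), rim 70 mm high. An orange meter lies in foam inside, below the rim. Origin: centre of its underside. Its x points from the front wall to the hinge (towards the robot's left, give or take 0.3 rad), z up.
- lid (a joint): Opening angle of the lid, rad: 0 shut, 1.57 upright, stop at 1.92 (leaning back); starts at 1.60 to 1.69. Hinge friction holds it when near upright or farther back; tipped forward below about 1.3 it falls by itself against a damper: slowly at first, some 4 s from 1.25 to shut, reaching 0.45 to 0.6 rad/s (a slam) if not caught. Held at the tab it weighs about 2 N.
- lid_hinge (a point): Middle of the hinge axis, which runs along the rim on the robot's left: 70 mm along the case's +x, 70.5 mm above its underside. The grey lid (0.45 to 0.58 kg) is 140 mm from hinge to front edge, 200 mm wide, 12 mm thick; its inner face lies in the plane through this axis.
- tab_end (a point): Middle of the end of the lid's yellow finger tab, on its inner (lower) face, 165 mm from the hinge axis. Tab 60 mm wide, 10 mm thick, jutting 25 mm past the lid's front edge. Lid shut: it overhangs the front wall by 25 mm, underside 70.5 mm above the table, free space below. Lid upright: the topmost part, 235 mm above the table.
- spray_middle (a point): Bystander: pale grey spray can with a paper label, 52 mm diameter, 150 mm tall, standing near the hinge side. Point: its centre, half-way up.
- flux_middle (a point): Bystander: amber glass jar with black cap, 44 mm diameter, 60 mm tall, standing. Point: its centre, half-way up.
- spool_middle (a point): Bystander: blue plastic spool, 56 mm diameter, 40 mm tall, standing on a flange. Point: its centre, half-way up.
- screw_tray_middle (a point): Bystander: white divided screw tray 70 x 100 x 20 mm. Point: its centre, half-way up.
- battery_middle (a point): Bystander: flat black laptop battery 50 x 160 x 18 mm. Point: its centre, half-way up.
- driver_a_grip (a point): Bystander: screwdriver with yellow handle lying on the table, about 200 mm long, up to 30 mm thick. Point: middle of the handle.
- driver_b_grip (a point): Bystander: screwdriver with blue handle lying on the table, about 200 mm long, up to 30 mm thick. Point: middle of the handle.

How it is judged:
On the way, in this order (a step that is already met when the one before it is completed fails the run):
1. the lid is tipped over forward past upright (value of joint lid below 1.4 rad).
2. the fingers hold up the falling lid while it is still well open (value of joint lid between 0.15 and 1.1 rad and velocity of joint lid above -0.4 rad/s and contact force between the fingers and lid above 0.3 N), for 0.2 s.
3. the lid is down on the rim (value of joint lid below 0.03 rad), for 0.2 s.
At the end, for the whole second after the job is handed in: The lid lies fully shut and still (within 0.03 rad), the case stands within 25 mm of where it stood, and nothing else has been moved (value of joint lid below 0.03 rad and velocity of joint lid between -0.05 and 0.05 rad/s and distance of case from where it was at the start of the episode below 0.025 m and angle between case's own z axis and vertical below 0.05 rad); the robot touches nothing.
It fails at once if the lid comes down on the rim with a bump (faster than 0.3 rad/s between 0.12 and 0.03 rad) (value of joint lid between 0.03 and 0.12 rad and velocity of joint lid below -0.3 rad/s).
It fails at once if the lid is pinched or struck hard (more than 18 N between fingers and lid) (contact force between the fingers and lid above 18 N).
It fails at once if the case is shoved, lifted (more than 25 mm) or tipped (distance of case from where it was at the start of the episode above 0.025 m or angle between case's own z axis and vertical above 0.1 rad).
It fails at once if another thing on the bench is moved (more than 20 mm) (distance of any of spray_middle, flux_middle, spool_middle, screw_tray_middle, battery_middle, driver_a_grip, driver_b_grip from where it was at the start of the episode above 0.02 m).
It also fails if it takes over 51 s, if anything falls off the work surface, if the arm or the gripper's body presses on something with over 40 N, if the wrist force passes 120 N, or if a joint passes its speed limit or range.

## Robot

A 6-joint arm with a two-finger parallel gripper is mounted at the origin on the work surface. World frame = base frame: x ahead of the robot, y to its left, z up, the work surface at z = 0. Lengths are in m, angles in rad, forces in N, time in s.
With the tool pointing down it reaches from about 0.375 to 0.75 m from the base axis. Payload 9 kg.
Tool frame: the origin (TCP) lies midway between the tips of the shut fingers; the grasp point (between the pads) lies 19 mm behind it (env.grip_point_offset is the distance from the TCP to the grasp point, in m); z points along the fingers, y is the direction in which the jaws open and shut (so a half turn about z gives the same grasp; the last joint's range is limited). The gripper opens to 85 mm and grips with 20 to 120 N. Pads are 22 mm wide; open, the fingers measure 114 mm over their backs; the gripper's body (76 mm by 85 mm) begins 54 mm behind the grasp point. The pads swing forward as they close: fully open they stand 13 mm farther back than shut.
Start: joints at [0.976, 0.104, 0.097, 1.564, 0, 1.353], TCP at [0.221, 0.558, 0.205] pointing down, gripper open.
Joint ranges: [-2.99, 2.99], [-0.84, 1.86], [-1.1, 1.16], [-1.84, 2.11], [-1.51, 1.56], [-3.14, 3.14]. Speed limits (rad/s): [2.22, 2.22, 2.57, 3.14, 3.14, 3.14].

## Interface

Orientations are given as a 3x3 rotation matrix whose columns are the frame's x, y, z axes.
In Python, from bench import env, imaging, nets gives the robot as it stands. Calls block until the motion is done:
- env.move_ptp(position, orientation): joint-space move of the TCP to a pose.
- env.move_straight(position, ori=None, vel=0.15): straight line of the TCP; ori=None keeps the orientation; vel is the mean speed in m/s.
- env.goto_joints(angles): joint-space move.
- env.grip(opening, strength=None): opening from 0.0 (shut) to 1.0 (fully open); strength is the grip in N (None keeps the last); returns when the fingers have stopped.
- env.dwell(seconds).
- env.inverse_kinematics(position, orientation): joint angles nearest the present ones, or None.
- imaging.camera(name): name is "scene" or "side" or "wrist"; returns the picture (420x560x3 uint8, red, green, blue); there is no depth.
- imaging.get_calibration(name): a dict with "K" (3x3 intrinsics, pixels), "k1" (the pictures are not rectified: a ray, as slopes to the right and down, at radius r is drawn at 1 + k1 r^2 times it, then the intrinsics apply), "rvec" (rotation vector, rad) and "tvec" (3), from world to camera coordinates, as OpenCV has them. Camera axes: x right, y down, z forward; pixel columns grow to the right and rows downward; lengths in m; the calibration is good to about 2 mm. A picture is of the moment at which its call begins: read the wrist's pose just before it. get_calibration takes no time and is no camera call; for the wrist camera it gives the pose at the moment of the call.
A pose or a line that the arm cannot do raises env.Unreachable and nothing moves.
- env.finish_job(): hands the job in, once; it reports no verdict.
Trained networks look in the newest picture that a camera, given by its name, has taken for a name from the list of things; names that differ only in an ending like _2 or _b are one class to them, and where a whole thing is asked for, a point or a joint stands for the part that bears it (a point fixed in the world has none). Each returns a list of dicts, best first, with "p" (0 to 1); they miss things now and then, are a little off and sometimes report something else, mostly with a low value. They report only what shows in the picture. A call takes as long as a camera call.
- nets.look_for(camera, name): "xy" ([column, row] in pixels, amid what is visible of it).
- nets.place_of(camera, name): "xy" ([column, row] in pixels: a listed point, or the origin of a listed thing).
Readings, each from a call of its own:
- env.get_time(): time.
- env.get_q(): joint angles.
- env.get_qd(): joint speeds.
- env.get_joint_torque(): joint torques, N m.
- env.get_tool_pos(): TCP position.
- env.get_orientation(): TCP orientation.
- env.get_force(): force on the tool from outside, world axes, zero at the start.
- env.get_torque(): the same for the moment, N m.
- env.get_width(): opening from 0.0 (shut) to 1.0 (fully open).
Only numpy, scipy, OpenCV 4.12 (cv2) and the standard library are available. Lean on these libraries where they do the work, as an engineer would, in place of code of your own. Each camera call takes 0.05 s, during which the arm holds its last target. There are 200 camera calls.

## Working session

There is one attempt and no reset: what is moved stays moved. The work goes in short steps, each a Python script; the robot and the scene stay as the last script left them, time stands still between calls to the robot, and variables do not carry over. Pictures are saved under pics/ and viewed, about 8 in all and at most 12, crops included, and the job is handed in when it is done.

```bash
ls; mkdir -p pics
cat > h.py <<'E'
import numpy as np, cv2
from bench import env, imaging, nets
def ray(cam, xy, c=None):
    c=c or imaging.get_calibration(cam); K=np.array(c["K"])
    d=np.linalg.inv(K)@[xy[0],xy[1],1]; rd=np.hypot(d[0],d[1]); r=rd
    for _ in range(30): r=rd/(1+c["k1"]*r*r)
    s=r/rd if rd>0 else 1
    v=np.array([d[0]*s,d[1]*s,1]); R=cv2.Rodrigues(np.array(c["rvec"],float))[0]; t=np.array(c["tvec"],float).ravel()
    v=R.T@v; return -R.T@t, v/np.linalg.norm(v)
def at_z(cam,xy,z):
    o,v=ray(cam,xy); return o+v*(z-o[2])/v[2]
def tri(obs):
    A=0;b=0;
    P=[ray(c,xy) for c,xy in obs]
    for o,v in P:
        M=np.eye(3)-np.outer(v,v); A=A+M; b=b+M@o
    x=np.linalg.solve(A,b); return x,[np.linalg.norm((np.eye(3)-np.outer(v,v))@(x-o)) for o,v in P]
def proj(cam,p):
    c=imaging.get_calibration(cam);R=cv2.Rodrigues(np.array(c["rvec"],float))[0]
    q=R@np.asarray(p)+np.array(c["tvec"]).ravel(); s=q[:2]/q[2]; s=s*(1+c["k1"]*(s@s))
    return (np.array(c["K"])@[s[0],s[1],1])[:2]
def save(cam,name):
    im=imaging.camera(cam); cv2.imwrite("pics/"+name,im[:,:,::-1]); return im
E
python3 - <<'E'
from h import *
np.set_printoptions(precision=3,suppress=True)
a=save("scene","a.png");b=save("side","b.png")
cv2.imwrite("pics/ab.png",cv2.resize(np.hstack([a,b])[:,:,::-1],(800,300),interpolation=cv2.INTER_AREA))
Z=dict(case=0,lid_hinge=.0705,tab_end=.235,spray_middle=.075,flux_middle=.03,spool_middle=.02,screw_tray_middle=.01,battery_middle=.009,driver_a_grip=.013,driver_b_grip=.013)
for n,z in Z.items():
    o=[]
    for c in("scene","side"):
        r=nets.place_of(c,n)
        for d in r[:2]: print(n,c,np.round(d["xy"],1),round(d["p"],2),at_z(c,d["xy"],z))
        if r:o.append((c,r[0]["xy"]))
    if len(o)==2: print("   tri",*tri(o))
for c in("scene","side"): print(c,ray(c,(280,210)))
print(env.get_time(),env.get_orientation())
E
```

```text
pics
case scene [280.  216.5] 0.76 [0.551 0.022 0.   ]
case scene [454. 234.] 0.66 [0.416 0.521 0.   ]
case side [291.5 236.5] 0.71 [0.557 0.024 0.   ]
   tri [0.555 0.025 0.004] [np.float64(0.0026057571039197766), np.float64(0.0026057571039197988)]
lid_hinge scene [298.4 215. ] 0.94 [0.563 0.083 0.071]
lid_hinge side [286.8 230.8] 0.61 [0.557 0.075 0.071]
lid_hinge side [384.8 155.9] 0.38 [ 0.35  -0.383  0.071]
   tri [0.559 0.08  0.071] [np.float64(0.0045883626419536165), np.float64(0.004588362641953598)]
tab_end scene [306.2 183.1] 0.65 [0.558 0.095 0.235]
tab_end side [278.3 187.5] 0.93 [0.574 0.099 0.235]
   tri [0.568 0.1   0.242] [np.float64(0.0063301415460278315), np.float64(0.006330141546027744)]
spray_middle scene [294.2 255.8] 0.85 [0.687 0.117 0.075]
spray_middle side [232.9 229.1] 0.65 [0.697 0.12  0.075]
   tri [0.692 0.121 0.08 ] [np.float64(0.004327089560313771), np.float64(0.004327089560313625)]
flux_middle scene [333.9 209.1] 0.55 [0.484 0.167 0.03 ]
flux_middle side [304.2 276.7] 0.82 [0.475 0.181 0.03 ]
flux_middle side [386.6 154.4] 0.56 [ 0.346 -0.458  0.03 ]
  
[... 821 characters left out ...]
07395315351895), np.float64(0.005607395315351746)]
driver_a_grip scene [329.3 254. ] 0.88 [0.619 0.2   0.013]
driver_a_grip side [244.3 276. ] 0.95 [0.628 0.216 0.013]
   tri [0.624 0.206 0.011] [np.float64(0.008650269884491595), np.float64(0.00865026988449145)]
driver_b_grip scene [212.8 238.9] 0.77 [ 0.698 -0.128  0.013]
driver_b_grip side [267.8 190.9] 0.55 [ 0.69  -0.138  0.013]
   tri [ 0.693 -0.133  0.011] [np.float64(0.005731853422564426), np.float64(0.005731853422564356)]
scene (array([1.144, 0.252, 1.164]), array([-0.459, -0.178, -0.87 ]))
side (array([0.332, 0.823, 0.84 ]), array([ 0.233, -0.71 , -0.664]))
1.1 [[-0.93   0.368  0.   ]
 [ 0.368  0.93   0.   ]
 [-0.     0.    -1.   ]]
```

View pics/a.png

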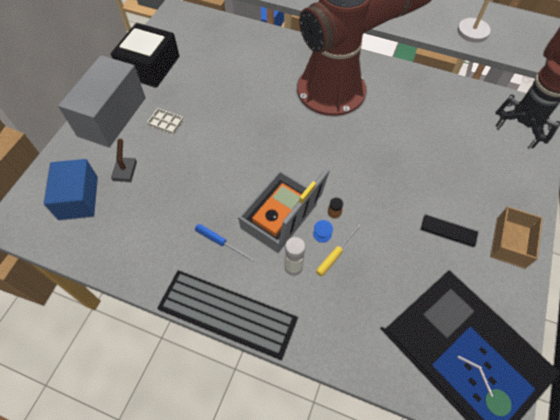

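View pics/b.png

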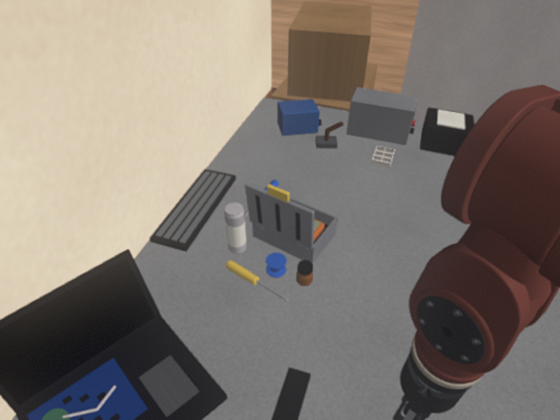

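The case is left of centre, with its lid upright and the tab on top. The spray can, spool, jar and driver A stand behind the lid. I'll zoom in to fix the case corners and yaw.

Run:
```python
import cv2,numpy as np
a=cv2.imread("pics/a.png")[160:280,230:350];b=cv2.imread("pics/b.png")[170:290,220:340]
cv2.imwrite("pics/c.png",np.hstack([cv2.resize(i,(400,400),interpolation=cv2.INTER_CUBIC) for i in(a,b)]))
```

```text
(no output)
```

View pics/c.png

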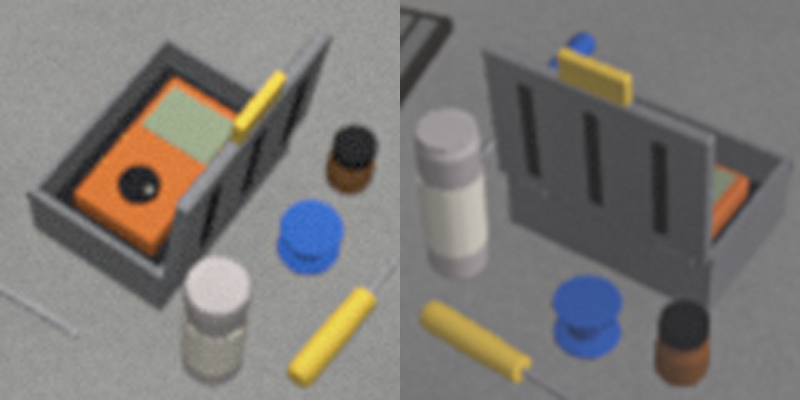

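```bash
cat > fit.py <<'E'
from h import *
from scipy.optimize import least_squares
np.set_printoptions(precision=4,suppress=True)
S=lambda u,v:(230+u*.3,160+v*.3); D=lambda u,v:(220+(u-400)*.3,170+v*.3)
def lid(l,y,t): return lambda th:np.array([.07-l*np.cos(th)+t*np.sin(th),y,.0705+l*np.sin(th)+t*np.cos(th)])
P=lambda *p:(lambda th:np.array(p))
obs=[("scene",S(168,42),P(-.07,.1,.07)),("scene",S(32,195),P(-.07,-.1,.07)),("scene",S(165,305),P(.07,-.1,0)),
("scene",S(183,207),lid(.14,-.1,0)),("scene",S(328,38),lid(.14,.1,.009)),
("side",D(485,52),lid(.14,-.1,.012)),("side",D(712,138),lid(.14,.1,.012)),("side",D(708,305),P(.07,.1,0)),("side",D(788,165),P(-.07,.1,.07)),
("side",D(510,222),P(.07,-.1,0)),("side",(278.3,187.5),lid(.165,0,0.004)),("scene",(306.2,183.1),lid(.165,0,0.0))]
obs.pop(9)
def W(p,q):
    c,s=np.cos(p[2]),np.sin(p[2]); return np.array([p[0]+c*q[0]-s*q[1],p[1]+s*q[0]+c*q[1],q[2]])
f=lambda p:np.concatenate([proj(c,W(p,g(p[3])))-uv for c,uv,g in obs])
r=least_squares(f,[.555,.02,1.57,1.65],loss="soft_l1")
if __name__=="__main__":
    print(r.x); print(r.fun.reshape(-1,2) if 0 else f(r.x).reshape(-1,2).round(1))
    for q in((.07,0,.0705),): print("hinge",W(r.x,q))
    print("tab",W(r.x,lid(.165,0,0)(r.x[3])))
    c,s=np.cos(r.x[2]),np.sin(r.x[2])
    for n,p in dict(spray=(.692,.12),flux=(.480,.172),spool=(.555,.162),drA=(.624,.208),drB=(.693,-.133)).items():
        d=np.array(p)-r.x[:2]; print(n,"case frame",c*d[0]+s*d[1],-s*d[0]+c*d[1])
E
python3 fit.py
```

```text
[0.5528 0.0228 1.3458 1.6209]
[[-0.8 -2.4]
 [-0.2 -0.1]
 [ 0.8  2.8]
 [-1.9 -1. ]
 [ 0.3 -3.8]
 [-1.6 -0.7]
 [ 0.   1.3]
 [-0.5  4.2]
 [ 0.3 -2.1]
 [ 0.6  1.1]
 [-0.1  4.4]]
hinge [0.5684 0.091  0.0705]
tab [0.5703 0.0991 0.2353]
spray case frame 0.1257959738496353 -0.1140000618624139
flux case frame 0.129190172193234 0.10425776598713722
spool case frame 0.1361740161482859 0.028917033819129356
drA case frame 0.19640798216114558 -0.028081820014624677
drB case frame -0.12060473742780707 -0.17141686673668793
```

```bash
cat >> h.py <<'E'
def ori(yaw,alpha,roll):
    "tool z along azimuth yaw pitched down alpha; roll 0: jaw axis horizontal"
    z=np.array([np.cos(yaw)*np.cos(alpha),np.sin(yaw)*np.cos(alpha),-np.sin(alpha)])
    y=np.array([-np.sin(yaw),np.cos(yaw),0]); x=np.cross(y,z)
    c,s=np.cos(roll),np.sin(roll)
    return np.column_stack([c*x+s*y,-s*x+c*y,z])
E
python3 - <<'E'
from h import *
import fit
fit.obs=fit.obs[:-1]; p=fit.least_squares(fit.f,fit.r.x,loss="soft_l1").x; print(p,fit.f(p).reshape(-1,2).round(1).tolist())
pts=[(.095,.20),(.0,.27),(-.09,.2),(-.06,.15),(-.09,.055),(-.14,.055)]
for al in(30,40,50,60):
  for dy in(-80,-60,-40,-20,0,20):
    for ro in(0,90,180,-90):
      s=""; o=ori(p[2]+np.radians(dy),np.radians(al),np.radians(ro)); js=[]
      for q in pts:
        k=env.inverse_kinematics(fit.W(p,(q[0],0,q[1])),o); s+="x" if k is not None else "-"; js.append(k)
      if s.count("x")>=4: print(al,dy,ro,s, np.round(js[3],2) if js[3] is not None else "")
E
```

```text
[0.5531 0.0226 1.3455 1.626 ] [[-0.9, -2.4], [-0.3, -0.0], [0.6, 2.9], [-1.8, -0.7], [0.4, -3.6], [-1.8, -0.6], [-0.3, 1.4], [-0.6, 4.1], [0.2, -2.2], [0.3, 1.2]]
30 -40 0 -xxxxx [-0.94 -0.57 -0.88  1.29  1.05 -1.61]
30 -40 90 -xxxxx [-0.94 -0.57 -0.88  1.29  1.05 -0.04]
30 -40 180 -xxxxx [-0.94 -0.57 -0.88  1.29  1.05  1.53]
30 -40 -90 -xxxxx [-0.94 -0.57 -0.88  1.29  1.05  3.11]
30 -20 0 xxxxxx [-0.9   0.02 -0.43  1.63  0.96 -2.16]
30 -20 90 xxxxxx [-0.9   0.02 -0.43  1.63  0.96 -0.59]
30 -20 180 xxxxxx [-0.9   0.02 -0.43  1.63  0.96  0.98]
30 -20 -90 xxxxxx [-0.9   0.02 -0.43  1.63  0.96  2.55]
30 0 0 xxxxxx [-0.81  0.41 -0.03  1.9   0.8  -2.5 ]
30 0 90 xxxxxx [-0.81  0.41 -0.03  1.9   0.8  -0.93]
30 0 180 xxxxxx [-0.81  0.41 -0.03  1.9   0.8   0.64]
30 0 -90 xxxxxx [-0.81  0.41 -0.03  1.9   0.8   2.21]
40 -40 0 -xxxxx [-0.85 -0.62 -0.83  1.27  0.87 -1.46]
40 -40 90 -xxxxx [-0.85 -0.62 -0.83  1.27  0.87  0.11]
40 -40 180 -xxxxx [-0.85 -0.62 -0.83  1.27  0.87  1.69]
40 -40 -90 -xxxxx [-0.85 -0.62 -0.83  1.27  0.87 -3.03]
40 -20 0 xxxxxx [-0.83 -0.12 -0.45  1.53  0.83 -1.96]
40 -20 
[... 1854 characters left out ...]
 -90 xxxxxx [-0.63 -0.51 -0.63  1.29  0.5  -2.8 ]
60 -20 0 xxxxxx [-0.64 -0.24 -0.41  1.44  0.52 -1.65]
60 -20 90 xxxxxx [-0.64 -0.24 -0.41  1.44  0.52 -0.08]
60 -20 180 xxxxxx [-0.64 -0.24 -0.41  1.44  0.52  1.49]
60 -20 -90 xxxxxx [-0.64 -0.24 -0.41  1.44  0.52  3.06]
60 0 0 xxxxxx [-0.62  0.01 -0.18  1.59  0.48 -2.01]
60 0 90 xxxxxx [-0.62  0.01 -0.18  1.59  0.48 -0.44]
60 0 180 xxxxxx [-0.62  0.01 -0.18  1.59  0.48  1.13]
60 0 -90 xxxxxx [-0.62  0.01 -0.18  1.59  0.48  2.7 ]
60 20 0 xxxxxx [-0.56  0.24  0.05  1.73  0.4  -2.33]
60 20 90 xxxxxx [-0.56  0.24  0.05  1.73  0.4  -0.76]
60 20 180 xxxxxx [-0.56  0.24  0.05  1.73  0.4   0.81]
60 20 -90 xxxxxx [-0.56  0.24  0.05  1.73  0.4   2.38]
```

Run:
```python
from h import *
import fit
np.set_printoptions(precision=4,suppress=True)
p=[.5531,.0226,1.3455,1.626]
t=env.get_tool_pos(); env.grip(0.0,20)
env.move_straight([t[0]+.05,t[1],.42],vel=.3)
o=ori(p[2],np.radians(55),np.pi)
for q in((-.1,.42),(-.12,.40),(-.12,.38)):
    w=fit.W(p,(q[0],0,q[1]))
    try: env.move_ptp(w,o); break
    except env.Unreachable: print("unreach",q)
print(env.get_tool_pos(),env.get_q(),env.get_time(),env.get_width())
save("wrist","w.png")
o_,v=ray("wrist",(280,210)); print(o_,v)
for n in("case","lid_hinge","tab_end"):
    for d in nets.place_of("wrist",n)[:2]: print(n,np.round(d["xy"],1),round(d["p"],2))
for n,q in dict(hinge=(.07,0,.0705),tab=fit.lid(.165,0,0)(p[3])).items(): print(n,proj("wrist",fit.W(p,q)))
```

```text
unreach (-0.1, 0.42)
unreach (-0.12, 0.4)
[ 0.5265 -0.0937  0.3802] [-0.7552  0.1751  0.373   2.1093  0.5173  0.9485] 5.7417 -0.0008783016805990252
[ 0.5188 -0.1267  0.5631] [ 0.0754  0.3058 -0.9491]
case [279.5 232.8] 0.79
lid_hinge [278.5 181.1] 0.93
tab_end [277.   87.4] 0.61
hinge [278.3245 175.1544]
tab [278.363 108.77 ]
```

View pics/w.png

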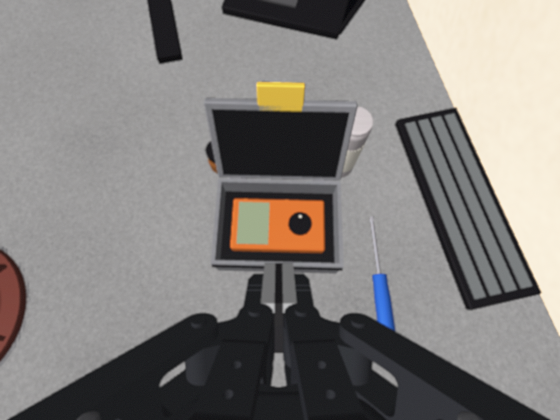

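The wrist view shows the lid square on: tab end at (280,83), lid top corners (207,100) and (357,102), front rim corners (213,268) and (342,270). I'll refit with these included.

```bash
cat > fit2.py <<'E'
from fit import *
import sys
wc=imaging.get_calibration("wrist")
wo=[("wrist",(213,267),P(-.07,.1,.07)),("wrist",(342,269),P(-.07,-.1,.07)),("wrist",(207,100),lid(.14,.1,0)),("wrist",(357,102),lid(.14,-.1,0)),
("wrist",(257.5,83),lid(.165,.03,0)),("wrist",(304.5,84),lid(.165,-.03,0)),("wrist",(278.5,181),P(.07,0,.0705))]
old=obs[:-1]
for O in (wo, old+wo):
    g=lambda p:np.concatenate([proj(c,W(p,h(p[3])))-uv for c,uv,h in O])
    q=least_squares(g,r.x,loss="soft_l1"); print(q.x); print(g(q.x).reshape(-1,2).round(1).tolist())
E
python3 fit2.py
```

```text
[0.5512 0.0115 1.328  1.9945]
[[-1.8, -0.3], [2.7, 0.1], [-3.2, 0.2], [0.6, 0.6], [-0.8, -0.5], [0.5, -0.8], [1.0, 0.5]]
[0.5516 0.0155 1.336  1.8059]
[[-2.5, -3.5], [-2.5, -1.6], [-1.9, 1.6], [3.6, 3.7], [5.9, 1.2], [-5.8, 4.4], [-4.5, 7.5], [0.3, 2.5], [1.3, -3.4], [-4.9, 7.6], [-1.7, -2.4], [2.6, -3.0], [-7.3, 10.7], [1.8, 10.1], [-3.3, 11.8], [-0.0, 11.2], [0.3, -1.7]]
```

Run:
```python
from fit import *
import io,contextlib
with contextlib.redirect_stdout(io.StringIO()): import fit2
for c in("scene","side","wrist"):
    k=imaging.get_calibration(c); print(c,np.array(k["K"]).tolist(),k["k1"],k["rvec"],k["tvec"])
sets={c:[o for o in fit2.old if o[0]==c] for c in("scene","side")}; sets["wrist"]=fit2.wo
for c,O in sets.items():
    def g(p,sc=True):
        out=[]
        for cc,uv,h in O:
            q=proj(cc,W(p,h(p[3]))); ctr=np.array(imaging.get_calibration(cc)["K"])[:2,2]; out.append(ctr+(q-ctr)*p[4]-uv)
        return np.concatenate(out)
    for fixed in(0,1):
        gg=(lambda p:g(np.r_[p,1.])) if fixed else g
        q=least_squares(gg,list(r.x)+([] if fixed else [1.])); print(c,q.x,"rms",np.sqrt(np.mean(q.fun**2)))
print(env.get_force())
```

```text
Traceback (most recent call last):
  File "fit2.py", line 9, in <module>
    q=least_squares(g,r.x,loss="soft_l1"); print(q.x); print(g(q.x).reshape(-1,2).round(1).tolist())
  File "fit2.py", line 8, in <lambda>
    g=lambda p:np.concatenate([proj(c,W(p,h(p[3])))-uv for c,uv,h in O])
                               ~~~~^^^^^^^^^^^^^^^^
  File "h.py", line 19, in proj
    c=imaging.get_calibration(cam);R=cv2.Rodrigues(np.array(c["rvec"],float))[0]
ValueError: time passes only in moves, steps and waits
```

```bash
sed -i 's/c=imaging.get_calibration(cam);R=/c=cal(cam);R=/; s/c=c or imaging.get_calibration(cam)/c=c or cal(cam)/' h.py
sed -i '2a import functools\n@functools.lru_cache(None)\ndef cal(cam): return imaging.get_calibration(cam)' h.py
sed -i 's/^wc=.*//' fit2.py
python3 - <<'E'
from fit import *
import fit2
for c in("scene","side","wrist"):
    k=cal(c); print(c,np.array(k["K"]).tolist(),k["k1"],k["rvec"],k["tvec"])
sets={c:[o for o in fit2.old if o[0]==c] for c in("scene","side")}; sets["wrist"]=fit2.wo
for c,O in sets.items():
    def g(p):
        out=[]
        for cc,uv,h in O:
            q=proj(cc,W(p,h(p[3]))); ctr=np.array(cal(cc)["K"])[:2,2]; out.append(ctr+(q-ctr)*p[4]-uv)
        return np.concatenate(out)
    for fixed in(0,1):
        gg=(lambda p:g(np.r_[p,1.])) if fixed else g
        q=least_squares(gg,list(r.x)+([] if fixed else [1.])); print(c,q.x,"rms",np.sqrt(np.mean(q.fun**2)))
print(env.get_force())
E
```

```text
[0.5512 0.0115 1.328  1.9945]
[[-1.8, -0.3], [2.7, 0.1], [-3.2, 0.2], [0.6, 0.6], [-0.8, -0.5], [0.5, -0.8], [1.0, 0.5]]
[0.5516 0.0155 1.336  1.8059]
[[-2.5, -3.5], [-2.5, -1.6], [-1.9, 1.6], [3.6, 3.7], [5.9, 1.2], [-5.8, 4.4], [-4.5, 7.5], [0.3, 2.5], [1.3, -3.4], [-4.9, 7.6], [-1.7, -2.4], [2.6, -3.0], [-7.3, 10.7], [1.8, 10.1], [-3.3, 11.8], [-0.0, 11.2], [0.3, -1.7]]
scene [[440.91493478827954, 0.0, 279.3003714821331], [0.0, 440.91493478827954, 215.10423627977133], [0.0, 0.0, 1.0]] -0.009620714100990961 [ 1.571   2.3139 -0.5928] [ 0.1842 -0.4516  1.5777]
side [[401.5686383839208, 0.0, 279.67963594239257], [0.0, 401.5686383839208, 217.91589421876492], [0.0, 0.0, 1.0]] -0.08921098675968792 [ 0.4501 -2.7336  1.1973] [0.5709 0.1616 1.0682]
wrist [[328.12134198911014, 0.0, 278.26801062453296], [0.0, 328.12134198911014, 216.1918198469552], [0.0, 0.0, 1.0]] 0.026846295700350752 [ 2.8236 -0.3188  0.0486] [-0.5341  0.1595  0.54  ]
scene [0.5526 0.0214 1.3381 1.6794 0.953 ] rms 0.6227235098981198
scene [0.5539 0.0227 1.3329 1.6581] rms 1.548330086085296
side [0.551  0.0171 1.3307 1.6326 0.9714] rms 1.2610063710481025
side [0.5526 0.0176 1.3402 1.6359] rms 1.5285575077753628
wrist [0.551  0.0111 1.3238 2.0362 0.9822] rms 0.8605348589605999
wrist [0.5511 0.0114 1.3238 1.9983] rms 1.3047987907474694
[-0.0497  0.5453  0.4183]
```

Run:
```python
from h import *
a=save("scene","a2.png");b=save("side","b2.png")
cv2.imwrite("pics/c2.png",np.hstack([cv2.resize(i[:,:,::-1],(400,400),interpolation=cv2.INTER_CUBIC) for i in(a[160:280,230:350],b[170:290,220:340])]))
```

```text
(no output)
```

View pics/c2.png

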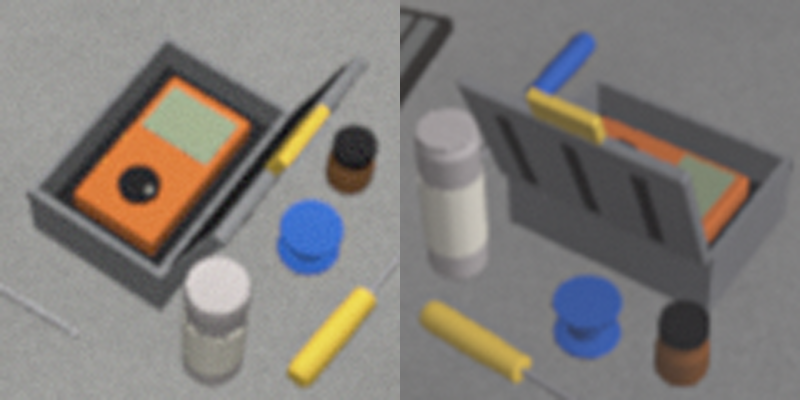

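The lid now leans back at its stop (about 1.92): my approach move must have brushed it. The case and bystanders look unmoved, since the rim corners are at identical pixels, and the job is still doable. I'll plan the push, catch and lowering and check IK first.

```bash
cat > plan.py <<'E'
from h import *
from fit import W,lid,P,least_squares
import json
np.set_printoptions(precision=3,suppress=True)
H=np.array([.07,.0705]); R=np.radians
u=lambda t:np.array([-np.cos(t),np.sin(t)]); no=lambda t:np.array([np.sin(t),np.cos(t)])
d=lambda a:np.array([np.cos(a),-np.sin(a)]); n=lambda a:np.array([np.sin(a),np.cos(a)])
p=json.load(open("pose.json"))
O=lambda a:ori(p[2],a,np.pi)
w=lambda q:W(p,(q[0],0,q[1]))
AP,AC=R(65),R(45); h=.012
push=lambda t,back=0.:H+.165*u(t)+.010*no(t)+(h)*n(AP)+(.028-back)*d(AP)
catch=lambda t,back=0.:H+.165*u(t)+(.012-back)*d(AC)-h*n(AC)
def theta():
    "lid angle from the tab seen by the two fixed cameras"
    ob=[]
    for c in("scene","side"):
        imaging.camera(c); r=nets.place_of(c,"tab_end")
        if r and r[0]["p"]>.4: ob.append((c,r[0]["xy"]))
    if not ob: return None
    f=lambda t:np.concatenate([proj(c,W(p,lid(.165,0,0)(t[0])))-uv for c,uv in ob])
    q=min((least_squares(f,[t0]) for t0 in(.3,.9,1.5)),key=lambda q:q.cost); return q.x[0],len(ob),np.sqrt(np.mean(q.fun**2))
E
python3 - <<'E'
from fit import *
import json,fit2
old,wo=fit2.old,fit2.wo
th2=1.92
g=lambda p:np.concatenate([proj(c,W(p,h(p[3] if c!="wrist" else th2)))-uv for c,uv,h in old+wo])
q=least_squares(g,r.x,loss="soft_l1"); print(q.x,g(q.x).reshape(-1,2).round(1).tolist())
json.dump(list(q.x[:3]),open("pose.json","w"))
from plan import *
print("theta",theta(), env.get_tool_pos())
for nm,x,a in [("pre",push(2.1,.09),AP),("ins",push(2.1),AP),("p1.92",push(1.92),AP),("p1.5",push(1.5),AP),("p1.2",push(1.2),AP),("ret",push(1.2,.08),AP),("B",catch(.6,.045),AC),("C",catch(.6),AC),("c0",catch(0),AC)]:
    k=env.inverse_kinematics(w(x),O(a)); print(nm,x,w(x),None if k is None else np.array(k))
E
```

```text
[0.5512 0.0113 1.3275 1.9943]
[[-1.8, -0.3], [2.8, 0.1], [-3.2, 0.2], [0.6, 0.6], [-0.8, -0.5], [0.5, -0.8], [1.0, 0.5]]
[0.5516 0.0153 1.3357 1.806 ]
[[-2.6, -3.5], [-2.5, -1.7], [-1.9, 1.6], [3.5, 3.7], [5.9, 1.2], [-5.8, 4.4], [-4.5, 7.5], [0.3, 2.4], [1.3, -3.4], [-4.9, 7.6], [-1.6, -2.4], [2.6, -3.1], [-7.3, 10.7], [1.8, 10.0], [-3.3, 11.7], [-0.0, 11.1], [0.3, -1.8]]
[0.5526 0.0176 1.3327 1.6529] [[-1.9, -3.0], [-2.0, -1.2], [-1.4, 2.2], [-3.0, -0.7], [0.1, -3.0], [-1.8, -1.2], [-0.9, 1.3], [-0.4, 3.0], [0.9, -2.9], [-0.2, 1.0], [-1.4, -4.2], [2.7, -4.5], [-4.8, 0.7], [0.8, 0.4], [-1.9, 0.3], [0.1, -0.1], [0.7, -3.2]]
theta (np.float64(1.9091546668699766), 2, np.float64(1.8028309950353683)) [ 0.526 -0.094  0.38 ]
pre [0.147 0.269] [0.587 0.16  0.269] [-0.191 -0.033  0.018  1.6    0.436  1.622]
ins [0.185 0.188] [0.596 0.197 0.188] [-0.122 -0.024 -0.122  1.419  0.433  1.699]
p1.92 [0.159 0.202] [0.59  0.172 0.202] [-0.169 -0.041 -0.112  1.468  0.435  1.647]
p1.5 [0.091 0.215] [0.574 0.106 0.215] [-0.296 -0.065 -0.111  1.552  0.436  1.507]
p1.2 [0.042 0.208] [0.563 0.059 0.208] [-0.389 -0.069 -0.129  1.58   0.431  1.405]
ret [0.008 0.28 ] [0.555 0.026 0.28 ] [-0.453 -0.045  0.025  1.74   0.426  1.335]
B [-0.098  0.179] [ 0.529 -0.078  0.179] [-0.802  0.207 -0.043  1.812  0.64   0.841]
C [-0.066  0.147] [ 0.537 -0.047  0.147] [-0.752  0.183 -0.124  1.72   0.663  0.897]
c0 [-0.095  0.054] [ 0.53  -0.075  0.054] [-0.798  0.305 -0.165  1.589  0.643  0.846]
```

Run:
```python
from plan import *
env.move_straight(w(push(2.1,.09)),O(AP),vel=.15)
print(theta(),env.get_force())
env.move_straight(w(push(2.1)),vel=.1)
f0=env.get_force(); print(theta(),f0)
for t in(1.92,1.78,1.66):
    env.move_straight(w(push(t)),vel=.05); print(t,theta(),env.get_force()-f0)
save("side","s3.png"); print(env.get_time())
```

```text
(np.float64(-1.3804840978346107), 2, np.float64(27.847704121286206)) [-0.32   0.239  0.052]
(np.float64(1.9113545380293249), 2, np.float64(2.344740068246657)) [-1.192 -0.86   0.359]
1.92 (np.float64(1.9327731183094166), 2, np.float64(1.5184191674245644)) [ 1.847  1.921 -0.474]
1.78 (np.float64(1.9119055841236472), 2, np.float64(1.6848007321163194)) [ 0.989  0.854 -0.557]
1.66 (np.float64(1.9026794507236244), 2, np.float64(0.666441162973037)) [ 0.65   0.644 -0.929]
12.2833
```

View pics/s3.png

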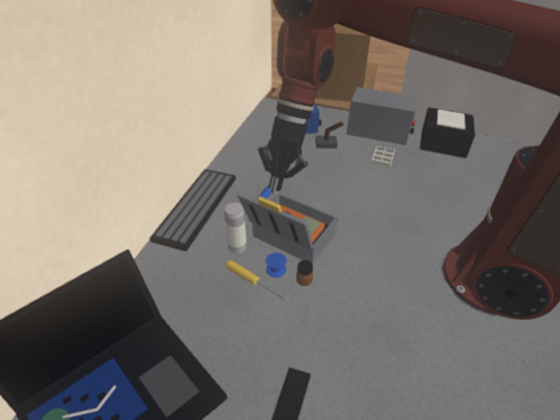

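Run:
```python
from plan import *
t=env.get_tool_pos(); print(t,w(push(1.66)),env.get_orientation()[:,2],[ (c,proj(c,t)) for c in("side","scene")], proj("side",w(H+.165*u(1.91))),env.get_width())
a=save("scene","a4.png");b=imaging.camera("side")
cv2.imwrite("pics/c4.png",np.hstack([cv2.resize(i[:,:,::-1],(400,400),interpolation=cv2.INTER_CUBIC) for i in(a[130:250,230:350],b[130:250,220:340])]))
```

```text
[0.58  0.132 0.214] [0.58  0.132 0.214] [ 0.099  0.411 -0.906] [('side', array([271.439, 201.975])), ('scene', array([316.57 , 199.329]))] [269.675 199.642] -0.0019779847039324
```

View pics/c4.png

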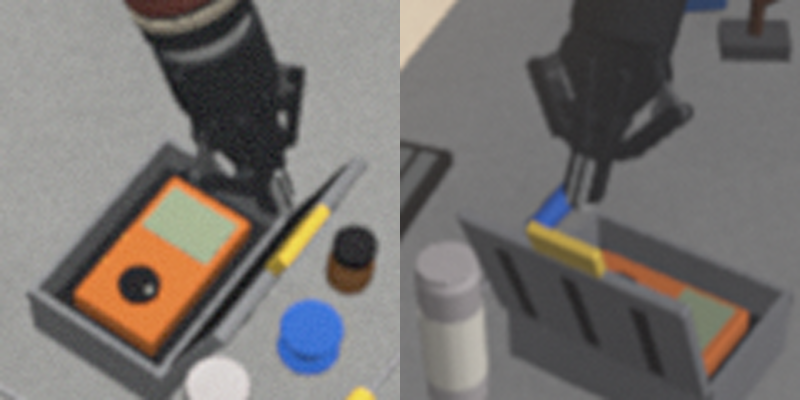

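Run:
```python
from plan import *
t=np.array(env.get_tool_pos()); z=np.array(env.get_orientation())[:,2]
for s in(0,.01,.02,.03,.04): print(s,*[(c,proj(c,t-s*z)) for c in("scene","side","wrist")])
env.move_straight(t-.1*z,vel=.2)
cal.cache_clear()
t=np.array(env.get_tool_pos())
a=save("scene","a5.png");b=save("side","b5.png")
out=[]
for c,i in(("scene",a),("side",b)):
    q=proj(c,t); x0,y0=int(q[0])-60,int(q[1])-50; out.append(cv2.resize(i[y0:y0+120,x0:x0+120,::-1],(400,400),interpolation=cv2.INTER_CUBIC)); print(c,q,"crop",(q-[x0,y0])*400/120+[0,0])
cv2.imwrite("pics/c5.png",np.hstack(out)); print(theta())
```

```text
0 ('scene', array([316.552, 199.325])) ('side', array([271.437, 201.956])) ('wrist', array([278.377, 255.132]))
0.01 ('scene', array([315.406, 196.619])) ('side', array([272.371, 198.108])) ('wrist', array([278.386, 262.964]))
0.02 ('scene', array([314.246, 193.879])) ('side', array([273.312, 194.232])) ('wrist', array([278.396, 271.702]))
0.03 ('scene', array([313.072, 191.105])) ('side', array([274.26 , 190.329])) ('wrist', array([278.408, 281.515]))
0.04 ('scene', array([311.883, 188.297])) ('side', array([275.214, 186.399])) ('wrist', array([278.421, 292.615]))
scene [304.448 170.909] crop [201.493 169.696]
side [281.065 162.577] crop [200.216 168.588]
(np.float64(1.9034929941279994), 2, np.float64(0.9957096859108904))
```

View pics/c5.png

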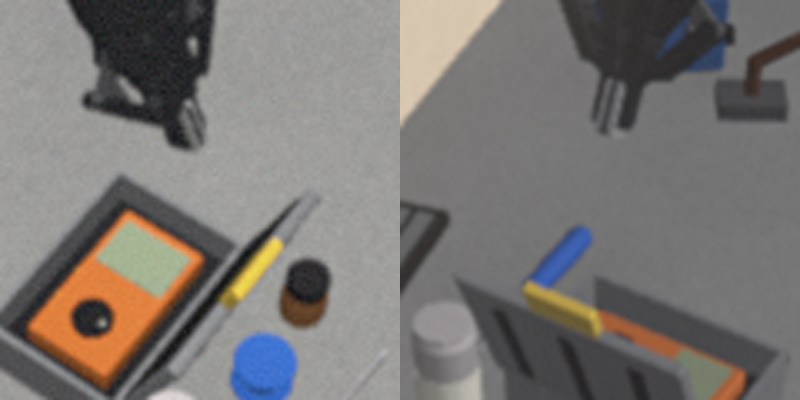

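Run:
```python
from plan import *
t=np.array(env.get_tool_pos()); Ro=np.array(env.get_orientation())
s=(244+188*.3,120+148*.3); b=(221+213*.3,112+132*.3)
x,e=tri([("scene",s),("side",b)]); print(x,e,"minus TCP",x-t,"tool frame",Ro.T@(x-t),"case frame tip", x)
# tab in same pictures by eye: top edge mid
s=(244+252*.3,120+268*.3); b=(221+163*.3,112+300*.3)
x,e=tri([("scene",s),("side",b)]); print("tab mid top",x,e,"model",w(H+.165*u(1.91)),w(H+.165*u(1.91)+.01*no(1.91)))
```

```text
[0.568 0.078 0.324] [np.float64(0.0027136239343136417), np.float64(0.002713623934313758)] minus TCP [-0.002 -0.013  0.021] tool frame [-0.003  0.001 -0.024] case frame tip [0.568 0.078 0.324]
tab mid top [0.582 0.14  0.218] [np.float64(0.0011234661165623592), np.float64(0.0011234661165624269)] model [0.582 0.139 0.226] [0.584 0.148 0.223]
```

Run:
```python
from plan import *
t=np.array(env.get_tool_pos()); Ro=np.array(env.get_orientation())
print(Ro); o,v=ray("wrist",(278,216)); print("cam in tool frame",Ro.T@(o-t),Ro.T@v)
for sx in(-.011,0,.011):
  print(sx,[proj("wrist",t+Ro@np.array([sx,0,-s])).round(1)[1] for s in(0,.01,.02,.03)])
print([proj("wrist",t+Ro@np.array([0,sy,-.01])).round(1)[0] for sy in(-.0145,-.011,0,.011,.0145)])
save("wrist","w5.png"); i=cv2.imread("pics/w5.png")[200:320,200:360]; cv2.imwrite("pics/w5c.png",cv2.resize(i,(800,600),interpolation=cv2.INTER_CUBIC))
```

```text
[[ 0.214  0.972  0.098]
 [ 0.881 -0.235  0.411]
 [ 0.423 -0.001 -0.906]]
cam in tool frame [ 0.077 -0.    -0.169] [-0.304 -0.001  0.953]
-0.011 [np.float64(272.8), np.float64(281.4), np.float64(291.0), np.float64(301.8)]
0 [np.float64(255.2), np.float64(263.0), np.float64(271.7), np.float64(281.5)]
0.011 [np.float64(236.9), np.float64(243.9), np.float64(251.6), np.float64(260.4)]
[np.float64(251.2), np.float64(257.7), np.float64(278.3), np.float64(299.0), np.float64(305.5)]
```

View pics/w5c.png

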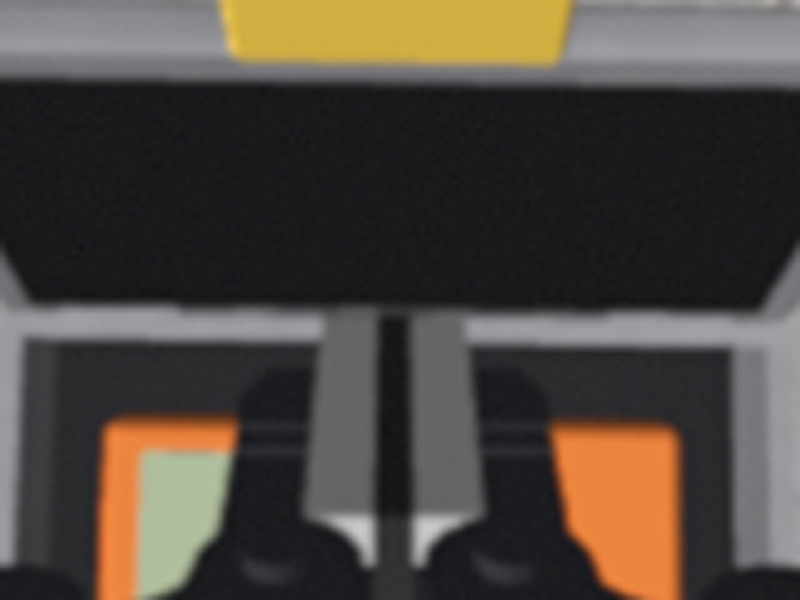

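```bash
sed -i 's/(\.028-back)/(.055-back)/; s/(\.012-back)/(.042-back)/' plan.py
python3 - <<'E'
from plan import *
for x,a in((push(1.2),AP),(push(1.2,.1),AP),(catch(.6,.05),AC),(catch(.6),AC),(catch(0),AC)): print(x,env.inverse_kinematics(w(x),O(a)) is not None)
env.move_straight(w(push(2.1,.11)),O(AP),vel=.2)
env.move_straight(w(push(2.1)),vel=.15)
f0=env.get_force(); print(theta(),f0)
for t in(1.9,1.75,1.65):
    env.move_straight(w(push(t)),vel=.06); print(t,theta(),env.get_force()-f0)
a=save("scene","a6.png");b=save("side","b6.png")
cv2.imwrite("pics/c6.png",np.hstack([cv2.resize(i[:,:,::-1],(400,400),interpolation=cv2.INTER_CUBIC) for i in(a[130:250,230:350],b[130:250,220:340])]))
print(env.get_time())
E
```

```text
[0.054 0.183] True
[0.011 0.274] True
[-0.08   0.161] True
[-0.045  0.125] True
[-0.074  0.032] True
(np.float64(1.9107064456314864), 2, np.float64(1.8685740494137277)) [-0.153 -0.27   0.23 ]
1.9 (np.float64(1.9019656823431859), 2, np.float64(2.796998704784895)) [1.537 0.596 0.233]
1.75 (np.float64(1.7569490793138385), 2, np.float64(1.8545193810056242)) [ 0.4    0.171 -0.334]
1.65 (np.float64(1.6207778224251235), 2, np.float64(1.701111980393738)) [ 0.872  1.015 -0.761]
17.4333
```

View pics/c6.png

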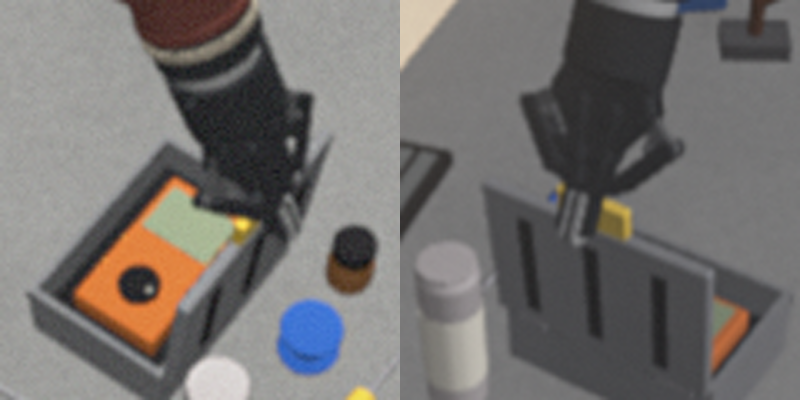

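Run:
```python
from plan import *
T=lambda m,*a:print(m,round(env.get_time(),2),*a)
for t in(1.5,1.35,1.22): env.move_straight(w(push(t)),vel=.07); T(t,theta(),env.get_force())
env.move_straight(w(push(1.22,.09)),vel=.35); T("ret",theta())
env.move_straight(w(catch(.6,.055)),O(AC),vel=.35)
th=theta(); T("B",th)
tc=.6
if th and th[2]<5 and th[0]<.8: tc=max(.3,th[0]-.25)
env.move_straight(w(catch(tc)),vel=.25); T("C",tc,theta(),env.get_force())
for _ in range(14):
    env.dwell(.1); th=theta(); T("hold",th,env.get_force())
    if th and th[2]<5 and th[0]<tc+.08: break
```

```text
1.5 18.13 (np.float64(1.5236454515963316), 2, np.float64(1.9770152193862405)) [-0.336 -0.108 -0.067]
1.35 18.83 (np.float64(1.3430617866233263), 2, np.float64(1.2728719143578835)) [-0.464 -0.651  0.227]
1.22 19.49 (np.float64(1.1914341627709195), 2, np.float64(2.087661619668708)) [-0.265  0.548 -0.543]
ret 20.1 (np.float64(1.1199767597438695), 2, np.float64(1.7880695008521268))
B 20.95 (np.float64(0.9177269498633842), 2, np.float64(2.237404214131067))
C 21.52 0.6 (np.float64(0.837994541695905), 2, np.float64(1.0956058825145076)) [0.51  0.546 0.592]
hold 21.82 (np.float64(0.683095356790734), 2, np.float64(3.504170658739631)) [ 0.25   0.277 -0.04 ]
hold 22.12 (np.float64(0.6837587812235181), 2, np.float64(0.8914983955848655)) [ 0.291 -2.443 -0.436]
hold 22.42 (np.float64(0.687256587061721), 2, np.float64(1.7190313048621737)) [-0.279 -3.51  -0.753]
hold 22.72 (np.float64(0.5838122396289424), 2, np.float64(2.558568879465523)) [-0.286 -2.26  -0.616]
```

Caught and held near 0.65 rad. I'll check the contact before lowering.

Run:
```python
from plan import *
for _ in range(2): print(theta(),env.get_force())
a=save("scene","a7.png");b=save("side","b7.png");c=save("wrist","w7.png")
cv2.imwrite("pics/c7.png",np.hstack([cv2.resize(i[:,:,::-1],(400,400),interpolation=cv2.INTER_CUBIC) for i in(a[130:250,230:350],c[60:340,140:420])]))
print(env.get_time())
```

```text
(np.float64(0.6588337758337212), 2, np.float64(1.8021825265764115)) [ 0.204 -3.302 -0.447]
(np.float64(0.5931079159987135), 2, np.float64(1.4923239561078754)) [ 0.745 -3.169 -0.048]
23.2667
```

View pics/c7.png

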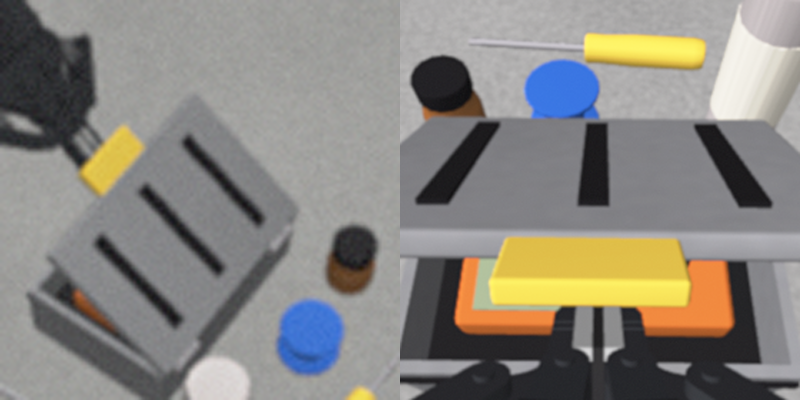

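The fingers sit under the tab with some overlap, and the lid is held at about 0.63. Now lowering slowly.

Run:
```python
from plan import *
T=lambda m,*a:print(m,round(env.get_time(),2),*a)
for t in(.5,.4,.3,.2):
    env.move_straight(w(catch(t)),vel=.025); T(t,theta(),env.get_force())
for t in(.12,.05,0):
    env.move_straight(w(catch(t)),vel=.012); T(t,theta(),env.get_force())
x=catch(0)-[0.003,.008]
env.move_straight(w(x),vel=.01); T("low",theta(),env.get_force())
```

```text
0.5 24.27 (np.float64(0.5439267441257329), 2, np.float64(2.2081521038455847)) [ 0.027  0.398 -2.816]
0.4 25.28 (np.float64(0.4001785131909658), 2, np.float64(2.3103409410863835)) [ 0.913 -1.059 -2.104]
0.3 26.29 (np.float64(0.35846456386121295), 2, np.float64(0.942470022001394)) [-0.088 -1.805 -2.031]
0.2 27.3 (np.float64(0.260565586566724), 2, np.float64(0.9487585434306561)) [-0.675 -0.314 -2.636]
0.12 28.75 (np.float64(0.1713969963076658), 2, np.float64(1.7899517006364913)) [-1.149  0.656 -2.294]
0.05 30.06 (np.float64(0.03964736811452857), 2, np.float64(2.3380530013229035)) [-0.482 -0.315 -3.006]
0 31.09 (np.float64(0.0475205590725349), 2, np.float64(0.9788453831537783)) [1.148 0.332 0.202]
low 32.3 (np.float64(0.015780468350184887), 2, np.float64(2.075755456663727)) [-0.338  0.152 -0.472]
```

Run:
```python
from plan import *
T=lambda m,*a:print(m,round(env.get_time(),2),*a)
x=catch(0)-[0.003,.012]
env.move_straight(w(x),vel=.02)
x=x-[.09,0]; env.move_straight(w(x),vel=.06); T("out",theta(),env.get_force())
env.move_straight(w(x+[-.02,.15]),vel=.15); T("up",theta(),theta())
a=save("scene","a8.png");b=save("side","b8.png")
cv2.imwrite("pics/c8.png",np.hstack([cv2.resize(i[:,:,::-1],(400,400),interpolation=cv2.INTER_CUBIC) for i in(a[160:280,230:350],b[170:290,220:340])]))
```

```text
out 34.5 (np.float64(0.06170725712544721), 2, np.float64(1.5238580335294034)) [ 0.121  0.47  -0.035]
up 36.06 (np.float64(0.0329365562983826), 2, np.float64(1.8223302299785094)) (np.float64(0.04634727444509596), 2, np.float64(0.358413388740757))
```

View pics/c8.png

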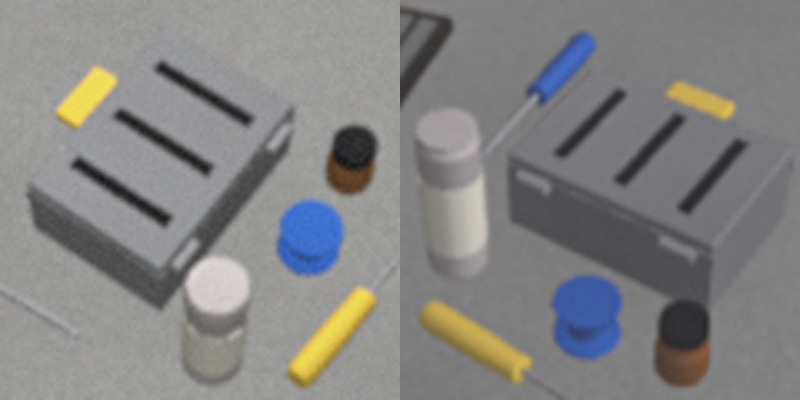

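The lid is flat on the rim. The case corner at (165,305) and the bystanders are at the same pixels as at the start, and the fingers are clear. I'm handing in.

```bash
python3 -c "
from bench import env
env.dwell(.3); print(env.get_force()); env.finish_job()"
```

```text
[ 0.92700338  0.86438115 -1.02097241]
the job is handed in; nothing more can be done
```

The case is shut and the job is handed in at about 36 s of the 51 s. The shut fingers tipped the lid forward from behind and caught the tab from below at about 0.65 rad. They then let it down in slow steps and were drawn out clear to the front.

**Last checks**
- **Lid:** the final picture shows it flat on the rim. The load on the fingers dropped from about 3 N to zero at the bottom, which also says it is down. The network-based angle still read 0.03 to 0.06 rad, mostly just outside the 0.03 limit. I put that down to the measurement, since single readings scattered by a few hundredths of a radian.
- **Case and bystanders:** the case and the things close around it are at the same pixels as at the start. The screw tray and battery were outside the last crops, so I did not check them again.

**What went wrong on the way**
- **First approach:** my first move brushed the lid back from about 1.63 to its stop at about 1.92. I saw no shift of the case.
- **First push:** it passed over the tab, because the fingertips measured about 25 mm short of the reported tool point. I reached deeper on the second try and it worked.

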